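# Last terrine lid onto the sloped lid rack

### The job

Take the ceramic lid lying on the cork mat and put it away on the sloped wooden lid rack, in the gap between the two lids already there, lying flat and square with its lower edge fully down against the little stop batten of the middle place. The gap is a bit too narrow, so lay the lid on the slope above the row and ease it down between its neighbours, which may shift aside but must stay flat on the rack against the bottom lip. Stop as soon as you feel the batten, which is only a friction fit and must not be shoved along; be gentle with the ceramics and leave everything else where it stands.

Things in the scene. Friction and masses are not known exactly. Their poses are not given: they have to be found in the camera images.
- lid_handle (a point): The lid to put away, white ceramic, 350 g: slab 130 long (x), 80 wide (y), 14 thick, corner radius 30; centred on it a bar handle along x, 72 long, 18 wide, 20 high, 14 clear above the slab, on a foot 14 long at each end. Point: centre of the bar, 38 above the slab's underside; z up out of the lid. Starts flat on a cork mat 5 thick, 180 by 130.
- left_lid_handle (a point): Centre of the bar handle of the left-hand lid on the rack (seen from the robot, +y side). Same shape, size, mass and axes as the lid to put away; it lies loose on the slope against the lip, x up the slope.
- right_lid_handle (a point): The same point of the right-hand lid on the rack (-y side). The gap between the two lids is 62 to 68 wide at the start, 12 to 18 less than a lid; each slides aside along the lip under a few newtons and may turn a little; their drag on a lid slid down between them is 2 to 15 N, changing slowly. Neither touches the ends of the rack.
- rack_lip (a point): Middle of the line where the fixed pine rack's board meets the lip at its low end, 75 above the shelf. The plain board slopes 26 deg (0.46 rad) from level, low end towards the robot. x: up the slope (board reaches 215), y: left along the lip (170 each way, ends open), z: out of the board. Lip 13 high, 12 thick. A lid lying flat on the board has its handle point at z = 38; the outer lids, on the lip, at x = 65.
- rack: The whole rack; origin on the shelf under the lip's middle, z up. In its middle place a wooden stop batten 28 wide (y), 12 thick and high, on the lip's middle line; its upper face is set anywhere from 12 to 57 up the slope from the lip. That is not measured: find it by touch. It slides in its groove if pushed with over 8 N. Let go, a lid mostly sticks where it lies (friction 0.5 to 0.7).
- tin: Bystander: closed aluminium tin, 72 across, 75 high; origin at the centre of its underside.
- spoon: Bystander: yellow plastic spoon, 190 long, lying flat.
- mug: Bystander: blue ceramic mug, 76 across, 85 high; origin at the centre of its underside.
- bowl: Bystander: terracotta bowl, 120 across, 50 high; origin at the centre of its underside.
- oil: Bystander: green glass oil bottle, 64 across, 200 high; origin at the centre of its underside.

How it is judged:
By the outcome, as a careful person would: the job done as asked, in the order asked, and still so for the second after the job is handed in, with the robot touching nothing.
It also fails if it takes over 64 s, if anything falls off the work surface, if the arm or the gripper's body presses on something with over 40 N, if the wrist force passes 120 N, or if a joint passes its speed limit or range.

### The arm

A 6-joint arm with a two-finger parallel gripper is mounted at the origin on the work surface. World frame = base frame: x ahead of the robot, y to its left, z up, the work surface at z = 0. Lengths are in m, angles in degrees, forces in N, time in s.
With the tool pointing down it reaches from about 0.3 to 0.75 m from the base axis. Payload 8.5 kg.
Tool frame: the origin (TCP) lies at the very end of the fingers, on their centre line; the grasp point (between the pads) lies 19 mm behind it (env.pinch_z is the distance from the TCP to the grasp point, in m); z points along the fingers, y is the line along which they close (so a half turn about z gives the same grasp; the last joint's range is limited). The gripper opens to 85 mm and grips with 20 to 120 N. Pads are 22 mm wide; open, the fingers measure 114 mm over their backs; the gripper's body (76 mm by 85 mm) begins 54 mm behind the grasp point. The pads swing forward as they close: fully open they stand 13 mm farther back than shut.
Start: joints at [-75.476, 21.807, 74.336, -0, 83.858, -12.336], TCP at [0.248, -0.491, 0.231] pointing down, gripper open.
Joint ranges: [-178.18, 178.18], [-50.72, 133.34], [12.68, 142.11], [-81.47, 261.47], [9.98, 163.14], [-165.26, 165.26]. Speed limits (degrees/s): [136.94, 136.94, 180, 180, 180, 180].

### API

Orientations are given as a 3x3 rotation matrix whose columns are the frame's x, y, z axes.
In Python, from rig import env, viewer gives the robot as it stands.
- The arm moves only by the tool drive_tool, never from a script. Its argument "series" is a list of rows, each a list of 3 entries, a list of its own where there are three numbers: the shift along the tool's x, y, z in m, then the turn about the tool's z in degrees, then the finger opening in m, from 0 to 0.0854. A call has 1 to 20 rows; each row is the pose to reach, as a shift and turn from the pose commanded when the call began, along the tool's axes at that moment; what a row does not reach only later rows make up. A row lasts 1/10 s, in which the tool goes at most 50 mm and 8.59 degrees, less where a joint would pass 70% of its speed; a pose out of reach is approached as far as the arm can. A call with a gripper value outside its range is refused whole. The fingers move at their own pace and stop on an object; "newtons" is the grip in N (left out, the last holds). Time passes only in rows, so rows that repeat a pose let the fingers close. It gives the time, the measured TCP pose, the force, the opening and the grip force at its end, in the units of the state.
- env.observe(): the state, without advancing time (a new reading comes with each control period).
- viewer.get_image(name): name is "scene" or "top" or "wrist"; returns a dict with "img" (420x560x3 uint8, red, green, blue), "depth" (420x560 float32, m along the optical axis (not along the pixel's ray), 0 where there is no reading), "camera_matrix" (3x3 intrinsics, pixels), "rvec" (rotation vector, rad) and "tvec" (3), from world to camera coordinates, as OpenCV has them. Camera axes: x right, y down, z forward; pixel columns grow to the right and rows downward; lengths in m; the calibration is good to about 2 mm. The wrist camera is an equidistant fisheye: a pixel r from the principal point sees the ray r / f radians off the axis. A picture is of the moment at which its call begins.
- env.close_job(): hands the job in; it is judged then, once.
The state is a dict: "time_s": time; "q": joint angles; "qvel": joint speeds; "joint_efforts": joint torques, N m; "position": TCP position; "tool_rot": TCP orientation; "ft_force": force on the tool from outside, world axes, zero at the start; "wrist_torque": the same for the moment, N m; "grip_width": finger opening in m; "gripper_force": force on a finger pad.
Only numpy, scipy, OpenCV 4.12 (cv2) and the standard library are available. Lean on these libraries where they do the work, as an engineer would, in place of code of your own. Each camera call takes 0.05 s, during which the arm holds its last target. There are 200 camera calls.

## Working session

There is one attempt and no reset: what is moved stays moved. The work goes in short steps, Python scripts to look and compute and a tool call to move; the robot and the scene stay as the last step left them, time stands still between calls to the robot, and variables do not carry over. Pictures are saved under pics/ and viewed, at most 10 in all, crops included, and the job is handed in when it is done.

Besides the shell and the picture viewer there is one more tool, called after "Emit:" as a command line: name --argument value ..., lists and objects as JSON in quotes. drive_tool: Moves the arm, as the interface text tells. Its arguments: {"type":"object","properties":{"series":{"type":"array"},"newtons":{"type":"number"}},"required":["series"]}

```bash
ls; mkdir -p pics; cat > h.py <<'E'
from rig import env, viewer
import numpy as np, cv2
def snap(n,f=None):
    d=viewer.get_image(n)
    if f: cv2.imwrite('pics/'+f,d['img'][:,:,::-1])
    return d
def cloud(d):
    K=d['camera_matrix'];z=d['depth'];v,u=np.mgrid[:z.shape[0],:z.shape[1]]
    c=np.stack([(u-K[0,2])/K[0,0]*z,(v-K[1,2])/K[1,1]*z,z],-1)
    R=cv2.Rodrigues(np.array(d['rvec'],float))[0]
    return (c-np.ravel(d['tvec']))@R
E
python3 - <<'E'
from h import *
np.set_printoptions(precision=4,suppress=True)
a=snap('scene');b=snap('top')
cv2.imwrite('pics/a.png',a['img'][:,:,::-1]);cv2.imwrite('pics/b.png',b['img'][:,:,::-1])
for n,d in(('scene',a),('top',b)):
    np.savez(f'{n}.npz',**{k:np.array(v) for k,v in d.items()})
    P=cloud(d);print(d['camera_matrix'],d['rvec'],d['tvec'],(d['depth']>0).mean())
print(env.observe())
E
```

```text
pics
[[493.3764   0.     281.1472]
 [  0.     493.3764 202.5104]
 [  0.       0.       1.    ]] [ 2.1715  1.1038 -0.4087] [-0.2544 -0.2643  1.7324] 0.9961862244897959
[[462.3889   0.     279.7126]
 [  0.     462.3889 202.0526]
 [  0.       0.       1.    ]] [ 2.1451 -2.2096  0.0727] [-0.0544  0.5283  1.4719] 0.9961139455782313
{'time_s': 0.1, 'q': array([-75.4763,  21.838 ,  74.3798,  -0.0001,  83.858 , -12.3368]), 'qvel': array([ 0.0313, -0.111 , -0.0947, -0.0059,  0.0696,  0.005 ]), 'joint_efforts': array([  0.0041, -44.922 , -23.1658,  -0.0002,   0.0036,   0.    ]), 'position': array([ 0.2484, -0.4904,  0.2308]), 'tool_rot': array([[ 0.8921,  0.4518, -0.0003],
       [ 0.4518, -0.8921,  0.0013],
       [ 0.0003, -0.0013, -1.    ]]), 'ft_force': array([-0.1507,  1.0499, -0.3048]), 'wrist_torque': array([-0.0281,  0.0288,  0.0219]), 'gripper_force': 0.0, 'grip_width': 0.08520167976021915}
```

View pics/a.png

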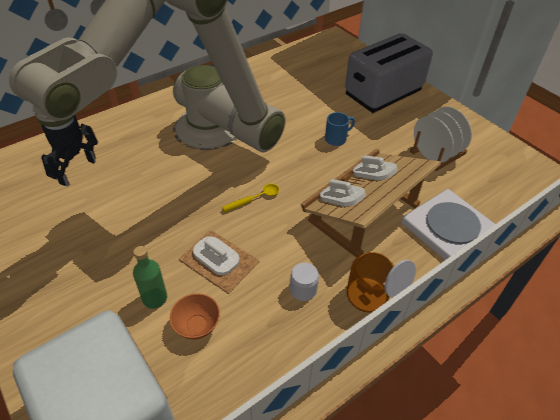

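View pics/b.png

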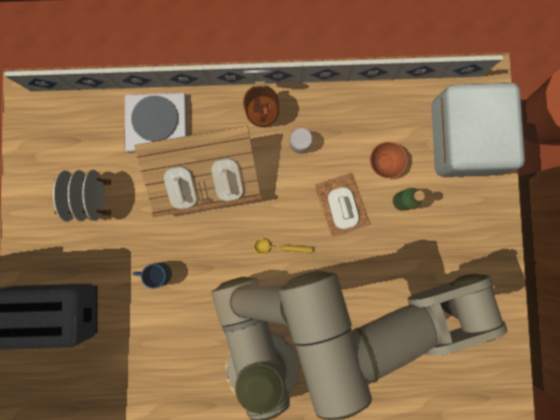

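The top view shows the lid on its mat at about (343,208), bar running roughly vertical. The rack lids are at (180,188) and (228,180), with the batten between them near (205,190). The spoon is at (285,248), the oil bottle at (408,199) and the tin at (301,140).

```bash
cat > m.py <<'E'
from h import *
np.set_printoptions(precision=4,suppress=True)
def rect(p):
    (c,s,a)=cv2.minAreaRect((p[:,:2]*1000).astype(np.float32)); return np.array(c),np.array(s),a
for n in('top','scene'):
    d=dict(np.load(n+'.npz'));P=cloud(d);hsv=cv2.cvtColor(d['img'],cv2.COLOR_RGB2HSV)
    white=(hsv[...,1]<60)&(hsv[...,2]>70)&(d['depth']>0)
    boxes={'top':[(343,208,30),(180,188,28),(228,180,28)],'scene':[(216,256,30),(342,192,26),(375,168,26)]}[n]
    K=P[210,205] 
    # board plane, ransac from brownish points in rack bbox
    bx={'top':(140,255,130,215),'scene':(310,435,150,240)}[n]
    sub=np.zeros(white.shape,bool);sub[bx[2]:bx[3],bx[0]:bx[1]]=1
    q=P[sub&~white&(d['depth']>0)&(P[...,2]>.06)];best=0
    rng=np.random.default_rng(0)
    for i in range(500):
        t=q[rng.choice(len(q),3,False)];nn=np.cross(t[1]-t[0],t[2]-t[0]);nn/=np.linalg.norm(nn)+1e-12
        if nn[2]<0:nn=-nn
        inl=abs((q-t[0])@nn)<.003
        if inl.sum()>best:best=inl.sum();I=inl
    c=q[I].mean(0);nn=np.linalg.svd(q[I]-c)[2][2];nn*=np.sign(nn[2])
    print(n,'plane c',c,'n',nn,'tilt',np.degrees(np.arccos(nn[2])),'yaw of upslope',np.degrees(np.arctan2(-nn[1],-nn[0])),best)
    up=-np.array([nn[0],nn[1],0]);up/=np.linalg.norm(up);ex=up-(up@nn)*nn;ex/=np.linalg.norm(ex);ey=np.cross(nn,ex)
    L=(P-c)@np.stack([ex,ey,nn],1)
    np.savez(n+'_pl.npz',c=c,R=np.stack([ex,ey,nn],1))
    for k,(u,v,r) in enumerate(boxes):
        m=np.zeros(white.shape,bool);m[v-r:v+r,u-r:u+r]=1;m&=white
        X=P if k==0 else L
        if k==0:
            print('surround z',np.percentile(P[v-r:v+r,u-r:u+r,2],[5,20,40,60,80,90,95]))
        p=X[m]; z=p[:,2]; print(k,m.sum(),'z pct',np.percentile(z,[5,25,50,75,95,99]))
        z0=0.005 if k==0 else 0
        s=p[(z>z0+.007)&(z<z0+.020)];b=p[(z>z0+.040)&(z<z0+.06)]
        for w,o in(('slab',s),('bar',b)):
            if len(o)>5:print('  ',w,len(o),rect(o),'mean z',o[:,2].mean(), 'world c', (c+np.r_[rect(o)[0]/1000,o[:,2].mean()]@np.stack([ex,ey,nn])) if k else '')
    r=q[I]; l=(r-c)@np.stack([ex,ey,nn],1);print('board rect',rect(l),'mins',l.min(0),l.max(0), 'lowest pt z',r[:,2].min())
    lp=L[(abs(L[...,1])<.2)&(L[...,2]>.008)&(L[...,2]<.018)&~white&(L[...,0]<-.03)&(L[...,0]>-.2)]
    if len(lp): print('lip x pct',np.percentile(lp[:,0],[2,10,50,90,98]),'y',np.percentile(lp[:,1],[1,99]))
E
python3 m.py
```

```text
top plane c [0.6404 0.1769 0.1328] n [-0.4449 -0.0612  0.8935] tilt 26.6863902471306 yaw of upslope 7.832319910264352 3832
surround z [-0.0033  0.0003  0.0035  0.0067  0.0174  0.0215  0.0256]
0 947 z pct [0.0124 0.0173 0.02   0.0232 0.0543 0.0583]
   slab 725 (array([ 501.8542, -272.269 ]), array([128.8756,  80.521 ]), 13.262359619140625) mean z 0.019089052953388655 world c 
   bar 127 (array([ 500.6783, -271.9622]), array([69.9366, 18.7003]), 11.648271560668945) mean z 0.05277105815488441 world c 
1 990 z pct [0.0086 0.0122 0.0147 0.0176 0.0487 0.052 ]
   slab 781 (array([-61.9692,  63.2169]), array([129.3742,  80.2523]), 0.538521945476532) mean z 0.013879235765845179 world c [0.5707 0.2312 0.1174]
   bar 145 (array([-62.3221,  63.9992]), array([71.8894, 19.3159]), 0.6643608212471008) mean z 0.04752269420051379 world c [0.5554 0.2298 0.1473]
2 869 z pct [0.0088 0.0123 0.0144 0.0172 0.0489 0.0517]
   slab 690 (array([-62.7948, -81.7023]), array([131.6917,  78.969 ]), 0.8468394875526428) mean z 0.013716666150250151 world c [0.5898 0.0875 0.1169]
   bar 135 (array([-60.6028, -80.4583])
[... 1118 characters left out ...]
70.9819, 21.217 ]), 1.965104341506958) mean z 0.046018787645612305 world c [0.5771 0.0841 0.1481]
2 887 z pct [0.004  0.0121 0.0139 0.0218 0.0465 0.0489]
   slab 566 (array([-48.0336,  47.7101]), array([127.4685, 192.0706]), 37.638877868652344) mean z 0.013299880279147497 world c [0.5973 0.1973 0.1292]
   bar 101 (array([-43.6561,  24.6183]), array([ 68.2854, 159.1195]), 26.461626052856445) mean z 0.04570297925267595 world c [0.5902 0.173  0.1602]
board rect (array([-32.4534,  17.4149]), array([222.2432, 346.6882]), 0.19864730536937714) mins [-0.1442 -0.1555 -0.0031] [0.0784 0.1909 0.0033] lowest pt z 0.07205674237849054
lip x pct [-0.1532 -0.1503 -0.1423 -0.135  -0.1237] y [-0.1519  0.1842]
```

```bash
cat > m2.py <<'E'
from h import *
np.set_printoptions(precision=1,suppress=True,linewidth=150)
for n in('top','scene'):
    d=dict(np.load(n+'.npz'));P=cloud(d)
    for w,b in ({'top':dict(oil=(385,435,180,215),tin=(285,320,125,158)),'scene':dict(oil=(130,170,245,310))}[n]).items():
        p=P[b[2]:b[3],b[0]:b[1]].reshape(-1,3);p=p[p[:,2]>.06];print(n,w,1000*p.min(0),1000*p.max(0),1000*np.median(p,0))
    pl=np.load(n+'_pl.npz')
    # common frame: top plane
    pl=np.load('top_pl.npz');L=1000*((P-pl['c'])@pl['R'])
    m=(L[...,1]>-42)&(L[...,1]<26)&(L[...,0]>-160)&(L[...,0]<20)&(abs(L[...,2])<25)
    l=L[m]
    for lo in range(-152,-40,4):
        s=l[(l[:,0]>=lo)&(l[:,0]<lo+4)]
        c=s[(s[:,1]>-12)&(s[:,1]<10),2]; o=s[(s[:,1]<-24),2]; o2=s[(s[:,1]>19),2]
        print(lo,len(c),np.median(c) if len(c) else None, np.median(o) if len(o) else None,np.median(o2) if len(o2) else None)
d=dict(np.load('top.npz'));cv2.imwrite('pics/c.png',cv2.resize(d['img'][120:225,130:270,::-1],None,fx=5,fy=5,interpolation=cv2.INTER_CUBIC))
E
python3 m2.py
```

```text
top oil [ 412.1 -492.2   60.5] [ 549.2  -83.  1507.3] [ 514.8 -453.5  137.4]
top tin [ 412.1 -175.    60.5] [ 751.1  -83.  1507.3] [ 717.2 -140.9   75.6]
-152 0 None None None
-148 0 None None None
-144 2 15.018468438556784 13.010420892371656 10.52231290795022
-140 6 14.225487442413785 15.974495974416579 13.279766588962076
-136 11 17.430701555962187 16.20322379312053 17.22629403294195
-132 13 14.853084171963909 12.134124544716759 11.895907110507281
-128 7 8.651780574077568 2.544973772963285 0.3517780930009271
-124 7 13.056339615717908 0.5608603163082977 0.514071458506925
-120 10 13.44938588239222 -0.48951856963095614 3.7101123616595504
-116 16 11.902385729085228 1.4117427395634936 0.7467660653214842
-112 10 2.2384772096633108 -0.8270907158494117 3.2843672575116982
-108 10 -0.47162468539743574 -0.4328629109061422 7.987574994065407
-104 9 -0.1836772232501532 0.7928381839698668 1.7109416738100691
-100 8 1.0108965986140224 0.6598778040964649 5.821176226420452
-96 8 -0.1499750034081685 -1.5220739445867761 5.3188890419619
-92 8 1.3017080680149533 -1.71391018397511 1.4646093656757841
-88 11
[... 1553 characters left out ...]
3 None 5.6797389529003075
-92 3 2.4062748617349063 None 8.809775990750587
-88 7 1.027626071571066 None 11.362707549184776
-84 2 0.8199605065702604 None 5.094436171837797
-80 7 1.3650532383429044 None 11.148668220683124
-76 3 0.9377231201037177 3.2890173726162937 9.900450581995514
-72 4 0.4183707703156029 3.86823390217214 6.8101190380956655
-68 6 2.307842797608952 None 10.65346782342232
-64 3 2.402696382153506 None 6.526967331818719
-60 5 2.922533901681625 None 9.561197505127248
-56 8 2.0693620039869085 None 9.153539312720241
-52 4 0.95188322768139 None 8.42517923349425
-48 4 1.513275170976263 13.940323892305045 5.4935254747092195
-44 4 0.8196654256562298 14.375703572593677 11.966518448842208
```

View pics/c.png

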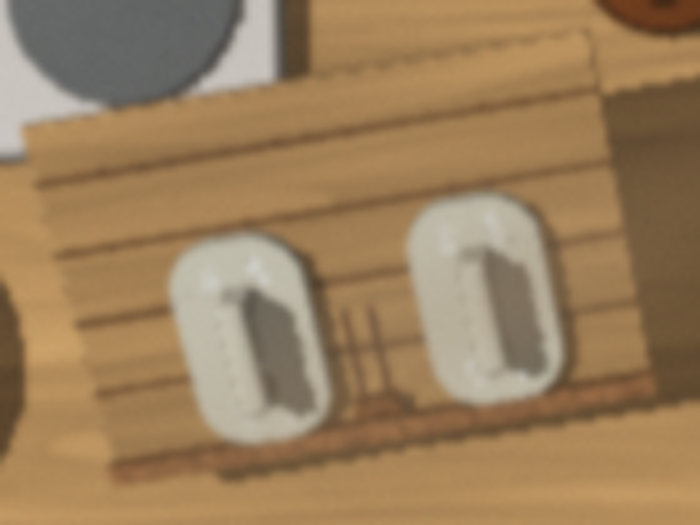

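Emit:
drive_tool --series '[[[0.045,-0.01,0],3,0.085],[[0.09,-0.02,0],6,0.085],[[0.135,-0.03,0],10,0.085],[[0.18,-0.045,0],14.6,0.085],[[0.225,-0.055,0],14.6,0.085],[[0.27,-0.066,0],14.6,0.085],[[0.3,-0.075,0],14.6,0.085],[[0.325,-0.08,0],14.6,0.085],[[0.325,-0.08,0.03],14.6,0.085],[[0.325,-0.08,0.06],14.6,0.085],[[0.325,-0.08,0.08],14.6,0.085],[[0.325,-0.08,0.08],14.6,0.085],[[0.325,-0.08,0.08],14.6,0.085],[[0.325,-0.08,0.08],14.6,0.085],[[0.325,-0.08,0.08],14.6,0.085]]' --newtons 30

```text
time_s: 1.6
position: [0.5026, -0.2728, 0.1525]
tool_rot: [[0.977, 0.212, 0.002], [0.212, -0.977, -0.001], [0.001, 0.002, -1.0]]
ft_force: [-0.9, -0.2, 0.3]
grip_width: 0.0851
gripper_force: 0.0
```

```bash
python3 - <<'E'
from h import *
np.set_printoptions(precision=1,suppress=True,linewidth=150)
pl=np.load('top_pl.npz')
for n in('top','scene'):
    d=dict(np.load(n+'.npz'));P=cloud(d);L=1000*((P-pl['c'])@pl['R'])
    m=(abs(L[...,2])<4)&(L[...,0]>40)&(L[...,0]<80)&(abs(L[...,1])<200); print(n,'board y',np.percentile(L[m][:,1],[0,1,99,100]),m.sum())
    m=(abs(L[...,2])<4)&(abs(L[...,1]-0)<100)&(L[...,0]>40);m&=(L[...,0]<110);print('top edge',np.percentile(L[m][:,0],[50,98,100]))
    m=(L[...,2]>8)&(L[...,2]<20)&(L[...,0]>-123)&(L[...,0]<-100)&(L[...,1]>-36)&(L[...,1]<18); q=L[m];print('batten',q.min(0),q.max(0),q.mean(0),len(q))
    m=(L[...,2]>8)&(L[...,2]<20)&(L[...,0]>-145)&(L[...,0]<-130)&(abs(L[...,1])<200); print('lip y',L[m][:,1].min(),L[m][:,1].max())
    if n=='scene':
        hsv=cv2.cvtColor(d['img'],cv2.COLOR_RGB2HSV);w=(hsv[...,1]<60)&(hsv[...,2]>70)
        m=w&(L[...,2]>40)&(L[...,2]<58)&(abs(L[...,1])<130)&(L[...,0]<0)&(L[...,0]>-120)
        for s in(1,-1):
            q=L[m];q=q[q[:,1]*s>20 ];print('bar',cv2.minAreaRect(q[:,:2].astype(np.float32)),q[:,2].max())
d=snap('wrist','d.png');print(d['camera_matrix'],d['rvec'],d['tvec'])
o=env.observe();print(o['position'],o['ft_force'])
np.savez('wrist.npz',**{k:np.array(v) for k,v in d.items()})
E
```

```text
top board y [-171.1 -167.9  164.1  168.4] 1315
top edge [63.6 86.3 87.4]
batten [-121.9  -16.1    8.9] [-107.    10.7   16.8] [-116.3   -2.9   13.3] 31
lip y -171.98782274346846 168.61963462046202
scene board y [-175.8 -173.1  160.8  166.7] 948
top edge [66.3 86.9 89.4]
batten [-122.7  -18.8    8.2] [-109.4   11.    17.1] [-116.1   -6.3   12.7] 36
lip y -175.04798450020857 170.70689860477822
bar ((-60.82866668701172, 57.35630416870117), (72.33344268798828, 22.838808059692383), 7.837053298950195) 52.48547110450416
bar ((-60.142295837402344, -83.82434844970703), (21.37500762939453, 71.24138641357422), 89.90091705322266) 52.30848385499399
[[325.2   0.  279.7]
 [  0.  325.2 212.3]
 [  0.    0.    1. ]] [-2.2  1.8  0.3] [-0.4  0.4  0.4]
[ 0.5 -0.3  0.2] [0.1 0.3 0.8]
```

View pics/d.png

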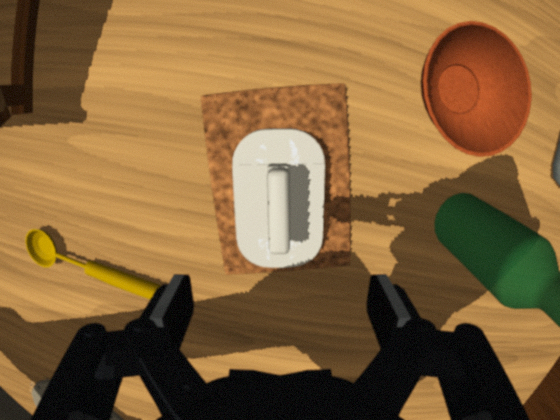

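The wrist view has the lid's bar at (279,212), upright and midway between the fingers (190 and 368). I'll descend and grip.

Emit:
drive_tool --series '[[[-0.001,0,0.03],0,0.05],[[-0.001,0,0.06],0,0.05],[[-0.001,0,0.085],0,0.05],[[-0.001,0,0.105],0,0.05],[[-0.001,0,0.12],0,0.05],[[-0.001,0,0.126],0,0.05],[[-0.001,0,0.126],0,0.05],[[-0.001,0,0.126],0,0.03],[[-0.001,0,0.126],0,0.01],[[-0.001,0,0.126],0,0.005],[[-0.001,0,0.126],0,0.005],[[-0.001,0,0.126],0,0.005],[[-0.001,0,0.126],0,0.005],[[-0.001,0,0.126],0,0.005]]' --newtons 35

```text
time_s: 3.05
position: [0.5017, -0.273, 0.0264]
tool_rot: [[0.977, 0.212, 0.001], [0.212, -0.977, -0.001], [0.001, 0.001, -1.0]]
ft_force: [-0.8, 0.6, 6.0]
grip_width: 0.0171
gripper_force: 36.3
```

```bash
cat > g.py <<'E'
from h import *
np.set_printoptions(precision=4,suppress=True)
yaw=np.radians(7.85);t=np.radians(26)
h=np.array([np.cos(yaw),np.sin(yaw),0]);EY=np.array([-h[1],h[0],0]);Z=np.array([0,0,1.])
EX=h*np.cos(t)+Z*np.sin(t);EN=np.cross(EX,EY)
pl=np.load('top_pl.npz');LIP=pl['c']+pl['R']@np.array([-.127,-.002-.0015,0])
def hp(x,y=0,z=.038): return LIP+x*EX+y*EY+z*EN     # handle point, board coords
def tcp(p): return p-np.array([0,0,.0166])
def shift(p,o=None):
    o=o or env.observe();return np.array(o['tool_rot']).T@(p-np.array(o['position']))
def where(o=None):
    o=o or env.observe();d=np.array(o['position'])+[0,0,.0166]-LIP
    return 1000*np.array([d@EX,d@EY,d@EN])
E
python3 - <<'E'
from g import *
print('LIP',LIP)
E_=hp(.215,0,0);print('edge',E_)
p1=E_-.050*h+.038*Z
print('contact tcp',tcp(p1),'hover shift (+30)',shift(tcp(p1)+.03*Z),'stage2 tcp',tcp(hp(.198)))
o=env.observe();print(o['position'],o['ft_force'])
R=o['tool_rot'];print('heading',np.degrees(np.arctan2(R[1][0],R[0][0])))
E
```

```text
LIP [0.5284 0.158  0.0758]
edge [0.7199 0.1844 0.17  ]
contact tcp [0.6703 0.1776 0.1914] hover shift (+30) [ 0.2607 -0.4042 -0.1953] stage2 tcp [0.6882 0.18   0.1801]
[ 0.5017 -0.273   0.0264] [-0.7614  0.584   5.9581]
heading 12.258453329668162
```

Emit:
drive_tool --series '[[[0,0,-0.01],0,0.005],[[0,0,-0.03],0,0.005],[[0,0,-0.07],0,0.005],[[0,0,-0.11],0,0.005],[[0,0,-0.15],0,0.005],[[0,0,-0.19],0,0.005],[[0,0,-0.22],0,0.005],[[0,0,-0.22],0,0.005],[[0,0,-0.22],0,0.005],[[0,0,-0.22],0,0.005]]'

```text
time_s: 4.05
position: [0.5006, -0.2721, 0.2433]
tool_rot: [[0.977, 0.212, -0.003], [0.212, -0.977, 0.003], [-0.002, -0.003, -1.0]]
ft_force: [0.8, -0.8, -3.8]
grip_width: 0.0175
gripper_force: 35.0
```

Emit:
drive_tool --series '[[[0.02,-0.03,0],1,0.005],[[0.045,-0.07,0],2,0.005],[[0.07,-0.11,0],3,0.005],[[0.095,-0.15,0],4.4,0.005],[[0.12,-0.19,0],4.4,0.005],[[0.145,-0.23,0],4.4,0.005],[[0.17,-0.27,0],4.4,0.005],[[0.195,-0.31,0],4.4,0.005],[[0.22,-0.345,0],4.4,0.005],[[0.24,-0.375,0],4.4,0.005],[[0.255,-0.395,0],4.4,0.005],[[0.261,-0.4035,0],4.4,0.005],[[0.261,-0.4035,0],4.4,0.005],[[0.261,-0.4035,0],4.4,0.005],[[0.261,-0.4035,0],4.4,0.005],[[0.261,-0.4035,0],4.4,0.005],[[0.261,-0.4035,0],4.4,0.005]]'

```text
time_s: 5.75
position: [0.6706, 0.1763, 0.2456]
tool_rot: [[0.991, 0.136, 0.0], [0.136, -0.991, -0.0], [0.0, 0.0, -1.0]]
ft_force: [-0.4, 0.1, -4.3]
grip_width: 0.0176
gripper_force: 35.2
```

```bash
python3 - <<'E'
from g import *
o=env.observe();R=o['tool_rot'];print(o['position'],o['ft_force'],o['wrist_torque'],'heading',np.degrees(np.arctan2(R[1][0],R[0][0])),R[2],where(o))
E_=hp(.215,0,0);print('to contact',shift(tcp(E_-.050*h+.038*Z),o))
E
```

```text
[0.6706 0.1763 0.2456] [-0.4242  0.0969 -4.2833] [-0.0258  0.0005 -0.0105] heading 7.806107591399572 [ 0.0002  0.0001 -1.    ] [210.554   -1.2515 104.7508]
to contact [-0.0001 -0.0013  0.0542]
```

Emit:
drive_tool --series '[[[0,-0.001,0.02],0,0.005],[[0,-0.001,0.035],0,0.005],[[0,-0.001,0.045],0,0.005],[[0,-0.001,0.05],0,0.005],[[0,-0.001,0.053],0,0.005],[[0,-0.001,0.055],0,0.005],[[-0.001,-0.001,0.057],0,0.005],[[-0.001,-0.001,0.057],0,0.005],[[-0.001,-0.001,0.057],0,0.005]]' --newtons 20

```text
time_s: 6.65
position: [0.6701, 0.178, 0.1907]
tool_rot: [[0.991, 0.137, 0.004], [0.137, -0.991, 0.0], [0.004, 0.0, -1.0]]
ft_force: [-4.1, -1.1, 6.7]
grip_width: 0.0176
gripper_force: 36.6
```

Emit:
drive_tool --series '[[[-0.001,0,0.002],0,0.005],[[-0.002,0,0.004],0,0.005],[[-0.002,0,0.004],0,0.005]]' --newtons 20

```text
time_s: 6.95
position: [0.6677, 0.1777, 0.1869]
tool_rot: [[0.991, 0.137, 0.003], [0.137, -0.991, 0.0], [0.003, 0.0, -1.0]]
ft_force: [-5.8, -0.4, 7.9]
grip_width: 0.0175
gripper_force: 37.4
```

```bash
python3 - <<'E'
from g import *
o=env.observe();R=np.array(o['tool_rot']);print(o['position'],o['ft_force'],o['wrist_torque'],R[2],o['gripper_force'])
E
```

```text
[0.6677 0.1777 0.1869] [-5.7962 -0.4158  7.8898] [-0.115   0.5229  0.0386] [ 0.0033  0.0003 -1.    ] 37.38308608531952
```

Emit:
drive_tool --series '[[[-0.002,0,0.002],0,0.005],[[-0.004,0,0.004],0,0.005],[[-0.005,0,0.006],0,0.005],[[-0.006,0,0.008],0,0.005],[[-0.007,0,0.01],0,0.005],[[-0.008,0,0.012],0,0.005],[[-0.008,0,0.012],0,0.005]]'

```text
time_s: 7.65
position: [0.6604, 0.1767, 0.1739]
tool_rot: [[0.991, 0.137, 0.004], [0.137, -0.991, 0.001], [0.004, 0.0, -1.0]]
ft_force: [0.4, 0.5, 9.0]
grip_width: 0.0173
gripper_force: 38.7
```

```bash
python3 - <<'E'
from g import *
o=env.observe();print(o['position'],o['ft_force'],o['wrist_torque'],where(o))
d=snap('scene');i=d['img'][90:270,270:470,::-1];cv2.imwrite('pics/e.png',cv2.resize(i,None,fx=3,fy=3,interpolation=cv2.INTER_CUBIC))
E
```

```text
[0.6604 0.1767 0.1739] [0.4423 0.5102 8.9936] [ 0.202  -0.3719  0.0719] [170.1328   0.4597  44.7187]
```

View pics/e.png

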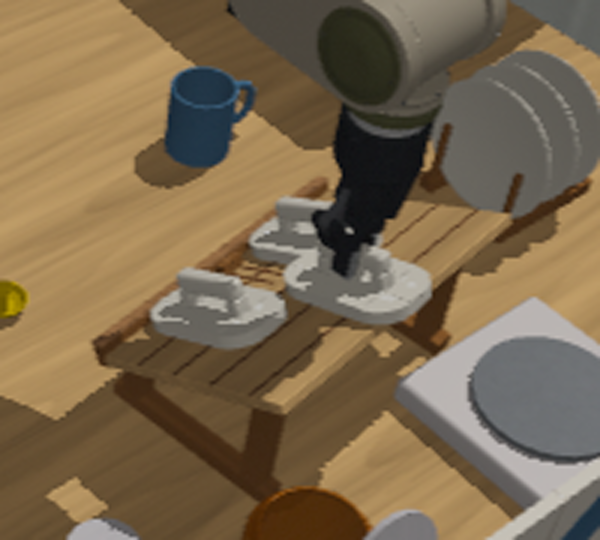

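The lid is tilted, and its lower end is just resting on the neighbours' edges. I'll lift it a little and move it further up the slope.

Emit:
drive_tool --series '[[[0,0,-0.004],0,0.005],[[0,0,-0.008],0,0.005],[[0.008,0,-0.014],0,0.005],[[0.016,0,-0.018],0,0.005],[[0.024,0,-0.02],0,0.005],[[0.028,0,-0.02],0,0.005],[[0.028,0,-0.02],0,0.005],[[0.028,0,-0.02],0,0.005],[[0.028,0,-0.02],0,0.005]]'

```text
time_s: 8.6
position: [0.687, 0.1804, 0.1921]
tool_rot: [[0.991, 0.137, -0.001], [0.137, -0.991, -0.0], [-0.001, -0.0, -1.0]]
ft_force: [-0.1, 0.7, -3.2]
grip_width: 0.0177
gripper_force: 37.0
```

```bash
python3 - <<'E'
from g import *
o=env.observe();print(o['position'],o['ft_force'],o['wrist_torque'],where(o),shift(tcp(hp(.199)),o))
E
```

```text
[0.687  0.1804 0.1921] [-0.0997  0.6579 -3.1715] [-0.0291  0.0274  0.0423] [202.1776   0.5227  49.2743] [0.0021 0.0005 0.0115]
```

Emit:
drive_tool --series '[[[0.001,0,0.004],0,0.005],[[0.001,0,0.007],0,0.005],[[0.002,0,0.009],0,0.005],[[0.002,0,0.011],0,0.005],[[0.002,0,0.012],0,0.005],[[0.002,0,0.012],0,0.005]]'

```text
time_s: 9.2
position: [0.6885, 0.1806, 0.1834]
tool_rot: [[0.991, 0.137, 0.001], [0.137, -0.991, -0.0], [0.001, 0.001, -1.0]]
ft_force: [-10.9, -2.1, 12.5]
grip_width: 0.0178
gripper_force: 39.4
```

```bash
python3 - <<'E'
from g import *
o=env.observe();print(o['position'],o['ft_force'],o['wrist_torque'],where(o))
E
```

```text
[0.6885 0.1806 0.1834] [-10.8947  -2.1363  12.5381] [-0.3651  1.6855 -0.0168] [199.7827   0.4889  40.8368]
```

```bash
cat >> g.py <<'E'
def lids(n,rng):
    d=snap(n);P=cloud(d);hsv=cv2.cvtColor(d['img'],cv2.COLOR_RGB2HSV);w=(hsv[...,1]<60)&(hsv[...,2]>70)&(d['depth']>0)
    L=1000*((P-LIP)@np.stack([EX,EY,EN],1));return d,L,w
def prof():
    for n in('scene','top'):
        d,L,w=lids(n,0)
        m=w&(abs(L[...,1])<42)&(L[...,2]>5)&(L[...,2]<70)&(L[...,0]>20)&(L[...,0]<300);q=L[m]
        print(n,'lid x range',np.percentile(q[:,0],[1,99]),'y',np.percentile(q[:,1],[1,99]))
        for lo in range(80,280,20):
            s=q[(q[:,0]>=lo)&(q[:,0]<lo+20)]
            b=s[s[:,2]<32,2]; t=s[s[:,2]>=32,2]
            print(lo,len(b),np.median(b) if len(b)>3 else '-',len(t),np.percentile(t,80) if len(t)>3 else '-')
        for sg in(1,-1):
            m=w&(L[...,2]>41)&(L[...,2]<58)&(L[...,1]*sg>50)&(L[...,1]*sg<150)&(L[...,0]>10)&(L[...,0]<125);q=L[m]
            if len(q)>10:print('neigh bar',cv2.minAreaRect(q[:,:2].astype(np.float32)),'top',np.percentile(q[:,2],90))
    return d
E
python3 - <<'E'
from g import *
np.set_printoptions(precision=1,suppress=True)
prof()
E
```

```text
scene lid x range [ 30.2 260.4] y [-41.8  40.4]
80 44 14.704744824618995 0 -
100 23 15.81446563247941 0 -
120 29 26.955999304182363 0 -
140 77 25.38149121763146 0 -
160 83 22.634381286552337 30 48.87955614199692
180 88 19.63694569844055 3 -
200 105 17.003992973877683 39 49.36661571897005
220 184 14.456209923576846 60 48.3110347878832
240 134 10.647243112978243 0 -
260 12 9.425422940107277 0 -
neigh bar ((65.75308227539062, 61.94859313964844), (71.86769104003906, 20.502450942993164), 0.889951765537262) top 50.974116358970036
neigh bar ((64.85182189941406, -81.63116455078125), (74.21097564697266, 21.289199829101562), 3.0150716304779053) top 50.81386515865634
top lid x range [ 33.6 239.1] y [-41.9  39. ]
80 8 14.072752180711381 0 -
100 4 14.505126414180026 0 -
120 5 25.30095339547929 0 -
140 43 24.422579067801443 0 -
160 93 21.71286596808922 0 -
180 38 19.64662689156348 1 -
200 0 - 0 -
220 17 12.768653740980737 0 -
240 2 - 0 -
260 0 - 0 -
neigh bar ((64.96105194091797, -77.35688018798828), (71.41387176513672, 18.27572250366211), 0.5046319365501404) top 51.489367987947396
```

Emit:
drive_tool --series '[[[-0.003,0,0],0,0.005],[[-0.006,0,0.002],0,0.005],[[-0.009,0,0.004],0,0.005],[[-0.012,0,0.006],0,0.005],[[-0.015,0,0.008],0,0.005],[[-0.016,0,0.01],0,0.005],[[-0.016,0,0.01],0,0.005]]'

```text
time_s: 10.0
position: [0.6752, 0.1786, 0.1742]
tool_rot: [[0.991, 0.137, 0.009], [0.137, -0.991, 0.001], [0.009, 0.0, -1.0]]
ft_force: [0.9, 0.2, 10.7]
grip_width: 0.0171
gripper_force: 40.6
```

```bash
python3 - <<'E'
from g import *
np.set_printoptions(precision=1,suppress=True)
o=env.observe();print(o['ft_force'],where(o))
prof()
E
```

```text
[ 0.9  0.2 10.7] [183.7   0.4  38.5]
scene lid x range [ 27.1 250.7] y [-41.5  39.6]
80 39 15.117717903400248 0 -
100 25 13.707937188260438 0 -
120 55 15.627380801228972 0 -
140 70 16.64272973890599 13 47.34877986949356
160 75 16.39766788612825 8 44.69753365047797
180 96 16.646812140906174 17 47.35158521506704
200 120 16.855353109492356 65 50.58688284683167
220 154 16.340785115563335 16 45.205410080713165
240 98 14.180618191325564 0 -
260 0 - 0 -
neigh bar ((66.06098937988281, 61.773353576660156), (70.39750671386719, 24.120620727539062), 10.733699798583984) top 51.28401318254168
neigh bar ((65.13182067871094, -80.71902465820312), (19.904727935791016, 74.76641082763672), 89.2752685546875) top 50.83525689710784
top lid x range [ 31.7 223.1] y [-41.6  38.6]
80 7 14.074244084274769 0 -
100 3 - 0 -
120 25 14.38217202692044 0 -
140 85 15.623871543102897 0 -
160 43 15.811110270892364 0 -
180 0 - 0 -
200 9 15.491919640869341 0 -
220 4 17.247235083130207 0 -
240 0 - 0 -
260 0 - 0 -
neigh bar ((65.81419372558594, -77.49849700927734), (17.86380958557129, 71.29862213134766), 89.708251953125) top 52.15747941759649
```

Both views now show the lid flat on the board. I'll ease it down the slope in stages, watching the force.

Emit:
drive_tool --series '[[[-0.0018,0,0.0],0,0.005],[[-0.0036,0,0.0008],0,0.005],[[-0.0054,0,0.0017],0,0.005],[[-0.0072,0,0.0026],0,0.005],[[-0.009,0,0.0035],0,0.005],[[-0.0108,0,0.0043],0,0.005],[[-0.0126,0,0.0052],0,0.005],[[-0.0144,0,0.0061],0,0.005],[[-0.0162,0,0.007],0,0.005]]' --newtons 45

```text
time_s: 11.0
position: [0.6613, 0.1761, 0.1675]
tool_rot: [[0.991, 0.136, 0.014], [0.136, -0.991, 0.001], [0.015, 0.001, -1.0]]
ft_force: [13.7, -0.9, 12.1]
grip_width: 0.0177
gripper_force: 45.2
```

```bash
cat >> g.py <<'E'
def fr():
    o=env.observe();f=np.array(o['ft_force']);print('F ex,ey,en',np.round([f@EX,f@EY,f@EN],1),'where',np.round(where(o),1),'t',o['time_s'],'grip',round(o['gripper_force'],1), 'tz', np.round(o['wrist_torque'],2))
E
python3 -c "
from g import *
fr()"
```

```text
F ex,ey,en [17.3 -2.7  5. ] where [168.   -0.2  38.6] t 11.0 grip 45.2 tz [ 0.07 -2.15 -0.33]
```

Emit:
drive_tool --series '[[[-0.0009,0,0.0],0,0.005],[[-0.0018,0,0.0004],0,0.005],[[-0.0027,0,0.0008],0,0.005],[[-0.0036,0,0.0013],0,0.005],[[-0.0045,0,0.0017],0,0.005],[[-0.0054,0,0.0021],0,0.005],[[-0.0063,0,0.0026],0,0.005],[[-0.0072,0,0.003],0,0.005]]'

```text
time_s: 11.8
position: [0.6564, 0.1731, 0.1655]
tool_rot: [[0.991, 0.134, 0.02], [0.134, -0.991, -0.002], [0.02, 0.005, -1.0]]
ft_force: [18.4, -8.0, 12.9]
grip_width: 0.0177
gripper_force: 45.4
```

```bash
python3 -c "
from g import *
np.set_printoptions(precision=1,suppress=True)
fr();prof()"
```

```text
F ex,ey,en [ 21.1 -10.4   4.1] where [162.4  -2.5  39.1] t 11.8 grip 45.4 tz [-1.1 -3.3 -0.3]
scene lid x range [ 27.3 230.2] y [-41.7  39.8]
80 20 14.677660902225657 0 -
100 54 15.94770442319108 0 -
120 54 17.40085145738791 15 46.18498487431334
140 51 17.5905360279816 6 46.640754138874186
160 80 17.56994157123576 21 50.45587635305991
180 102 18.247663380457485 81 52.1460470940568
200 137 17.686888603341224 7 44.572817244741834
220 93 14.405210159226263 0 -
240 0 - 0 -
260 0 - 0 -
neigh bar ((58.8483772277832, 62.087745666503906), (20.911338806152344, 59.41273880004883), 85.6421127319336) top 51.2465678054498
neigh bar ((65.47844696044922, -81.68061828613281), (71.86127471923828, 16.734073638916016), 0.35766324400901794) top 50.93949278101208
top lid x range [ 31.8 198.5] y [-41.8  40.5]
80 7 14.563023243432502 0 -
100 51 15.388429537197068 0 -
120 85 15.734518963832 0 -
140 21 17.44746147803835 0 -
160 0 - 0 -
180 7 19.56420539338718 0 -
200 2 - 0 -
220 0 - 0 -
240 0 - 0 -
260 0 - 0 -
neigh bar ((65.58866882324219, -77.5130844116211), (70.39161682128906, 18.30418586730957), 0.42670950293540955) top 51.849012651421674
```

The push at handle height is tipping the lid slightly nose-down. I'll grip more firmly, press down a bit more and shift towards the middle of the gap.

Emit:
drive_tool --series '[[[0.001,0.001,0.001],0,0.005],[[0.001,0.002,0.002],0,0.005],[[0.001,0.002,0.0025],0,0.005],[[0.001,0.002,0.0025],0,0.005]]' --newtons 70

```text
time_s: 12.3
position: [0.6561, 0.1726, 0.1645]
tool_rot: [[0.991, 0.135, 0.018], [0.135, -0.991, 0.0], [0.017, 0.002, -1.0]]
ft_force: [8.4, -4.0, 22.9]
grip_width: 0.0168
gripper_force: 72.1
```

```bash
python3 -c "
from g import *
np.set_printoptions(precision=1,suppress=True)
fr();prof()" | grep -v ' -$' | egrep -v "^(80|220|240)"
```

```text
F ex,ey,en [17.1 -5.1 17.2] where [161.6  -3.   38.3] t 12.3 grip 72.1 tz [-0.3 -1.1 -0.1]
scene lid x range [ 28.6 228.5] y [-41.5  37.4]
120 57 17.399242697539993 18 46.11876806269595
160 68 17.064211445994758 30 50.21801264958351
180 127 17.350095165304875 72 50.76813343382874
200 120 16.074373707875154 5 50.14657834238108
neigh bar ((58.83645248413086, 62.79636764526367), (58.16804122924805, 16.963939666748047), 2.2776663303375244) top 50.97983454438578
neigh bar ((65.81028747558594, -80.24610900878906), (21.191993713378906, 70.12405395507812), 89.85269165039062) top 51.23130205472251
top lid x range [ 35.6 200.5] y [-41.7  40.5]
neigh bar ((65.7449951171875, -77.07463073730469), (17.885103225708008, 70.25569915771484), 89.84119415283203) top 51.80041392198238
```

Emit:
drive_tool --series '[[[-0.0009,0,0.0],0,0.005],[[-0.0018,0,0.0004],0,0.005],[[-0.0027,0,0.0008],0,0.005],[[-0.0036,0,0.0012],0,0.005],[[-0.0045,0,0.0017],0,0.005],[[-0.0054,0,0.0021],0,0.005],[[-0.0063,0,0.0026],0,0.005],[[-0.0072,0,0.003],0,0.005],[[-0.0081,0,0.0034],0,0.005],[[-0.009,0,0.0038],0,0.005]]'

```text
time_s: 13.4
position: [0.6474, 0.1722, 0.1602]
tool_rot: [[0.991, 0.136, 0.018], [0.136, -0.991, 0.001], [0.018, 0.001, -1.0]]
ft_force: [10.5, 0.6, 18.2]
grip_width: 0.0169
gripper_force: 71.7
```

```bash
python3 -c "
from g import *
np.set_printoptions(precision=1,suppress=True)
fr();prof()" | grep -v ' -$' | egrep -v "^(80|220|240)"
```

```text
F ex,ey,en [17.4 -0.8 11.8] where [151.9  -2.2  38.3] t 13.4 grip 71.7 tz [ 0.2 -1.3  0. ]
scene lid x range [ 26.2 218.4] y [-41.5  38.7]
120 57 16.71120945153113 20 46.12504870002004
160 81 16.986348779853664 59 51.22446896393422
180 145 16.708039646374793 42 49.223074605269034
neigh bar ((56.24286651611328, 64.5569839477539), (19.470064163208008, 47.701873779296875), 84.70852661132812) top 51.182892606530714
neigh bar ((65.58016967773438, -81.19461822509766), (19.290334701538086, 69.79916381835938), 89.16564178466797) top 51.268814074663574
top lid x range [ 32.1 188. ] y [-41.8  40.7]
neigh bar ((63.88847351074219, -78.28663635253906), (18.32679557800293, 73.357666015625), 88.42631530761719) top 51.792336437065664
```

Emit:
drive_tool --series '[[[-0.0014,0,0.0004],0,0.005],[[-0.0027,0,0.001],0,0.005],[[-0.004,0,0.0016],0,0.005],[[-0.0054,0,0.0022],0,0.005],[[-0.0067,0,0.0029],0,0.005],[[-0.008,0,0.0035],0,0.005],[[-0.0094,0,0.0042],0,0.005],[[-0.0107,0,0.0048],0,0.005],[[-0.012,0,0.0055],0,0.005],[[-0.0134,0,0.0061],0,0.005],[[-0.0147,0,0.0068],0,0.005],[[-0.016,0,0.0074],0,0.005]]'

```text
time_s: 14.7
position: [0.6304, 0.1702, 0.1517]
tool_rot: [[0.991, 0.137, 0.014], [0.137, -0.991, 0.001], [0.014, 0.001, -1.0]]
ft_force: [6.0, -0.2, 16.3]
grip_width: 0.0169
gripper_force: 71.4
```

```bash
python3 -c "
from g import *
np.set_printoptions(precision=1,suppress=True)
fr();prof()" | grep -v ' -$' | egrep -v "^(80|220|240)"
```

```text
F ex,ey,en [12.4 -1.  12.1] where [132.9  -1.9  38.2] t 14.7 grip 71.4 tz [ 0.2 -0.9  0.1]
scene lid x range [ 27.2 200.7] y [-41.6  37.3]
100 60 16.701572213517444 17 44.45643379111497
140 74 16.411261981649595 52 51.20462065890295
160 137 16.467927477325624 51 49.45322853446103
neigh bar ((36.83051300048828, 67.62965393066406), (14.038772583007812, 31.01253890991211), 70.8123779296875) top 50.08746070861028
neigh bar ((65.03392028808594, -84.6590347290039), (71.02964782714844, 17.634540557861328), 0.9221476912498474) top 50.78771694671297
top lid x range [ 38.1 164. ] y [-41.8  40.8]
neigh bar ((64.42601013183594, -80.0108413696289), (17.254425048828125, 70.55167388916016), 88.50534057617188) top 51.49107618474295
```

Emit:
drive_tool --series '[[[-0.0014,0,0.0004],0,0.005],[[-0.0027,0,0.001],0,0.005],[[-0.004,0,0.0016],0,0.005],[[-0.0054,0,0.0022],0,0.005],[[-0.0067,0,0.0028],0,0.005],[[-0.008,0,0.0034],0,0.005],[[-0.0094,0,0.004],0,0.005],[[-0.0107,0,0.0047],0,0.005],[[-0.012,0,0.0053],0,0.005],[[-0.0134,0,0.006],0,0.005],[[-0.0147,0,0.0066],0,0.005],[[-0.016,0,0.0073],0,0.005],[[-0.0174,0,0.008],0,0.005],[[-0.0187,0,0.0086],0,0.005],[[-0.02,0,0.0093],0,0.005],[[-0.0214,0,0.0099],0,0.005],[[-0.0227,0,0.0106],0,0.005],[[-0.024,0,0.0112],0,0.005]]'

```text
time_s: 16.6
position: [0.6075, 0.1667, 0.1402]
tool_rot: [[0.991, 0.136, 0.015], [0.136, -0.991, 0.001], [0.015, 0.001, -1.0]]
ft_force: [9.8, -0.4, 15.8]
grip_width: 0.0173
gripper_force: 71.2
```

```bash
python3 -c "
from g import *
np.set_printoptions(precision=1,suppress=True)
fr();prof()" | grep -v ' -$' | egrep -v "^(220|240)"
```

```text
F ex,ey,en [15.6 -1.8 10. ] where [107.   -2.2  38. ] t 16.6 grip 71.2 tz [ 0.1 -1.3 -0. ]
scene lid x range [ 31.4 174.3] y [-41.5  35.9]
80 48 16.929826957866574 14 46.50738239646236
100 76 16.156723923136596 6 49.769152552691914
120 80 16.929522411232888 66 51.13220515854067
140 138 16.249677056522383 31 48.0602143855129
neigh bar ((65.42012023925781, -85.68130493164062), (18.80615234375, 75.19794464111328), 85.75157165527344) top 50.64245310309492
top lid x range [ 46.6 133.5] y [-41.8  41.5]
neigh bar ((84.31906127929688, 79.62959289550781), (32.86145782470703, 17.566913604736328), 5.344581127166748) top 51.26007041928087
neigh bar ((65.16976928710938, -81.09185791015625), (16.571426391601562, 71.24032592773438), 87.48722839355469) top 52.07162985259583
```

Emit:
drive_tool --series '[[[-0.0009,0,0.0002],0,0.005],[[-0.0018,0,0.0005],0,0.005],[[-0.0027,0,0.0008],0,0.005],[[-0.0036,0,0.0012],0,0.005],[[-0.0045,0,0.0016],0,0.005],[[-0.0054,0,0.002],0,0.005],[[-0.0063,0,0.0024],0,0.005],[[-0.0072,0,0.0028],0,0.005],[[-0.0081,0,0.0032],0,0.005],[[-0.009,0,0.0036],0,0.005],[[-0.0099,0,0.004],0,0.005],[[-0.0108,0,0.0045],0,0.005],[[-0.0117,0,0.0049],0,0.005],[[-0.0126,0,0.0053],0,0.005]]'

```text
time_s: 18.1
position: [0.5959, 0.1649, 0.1347]
tool_rot: [[0.991, 0.136, 0.017], [0.136, -0.991, 0.001], [0.017, 0.001, -1.0]]
ft_force: [12.8, 1.2, 12.2]
grip_width: 0.0174
gripper_force: 70.7
```

```bash
python3 -c "
from g import *
fr()"
```

```text
F ex,ey,en [16.9 -0.6  5.3] where [94.  -2.4 38.2] t 18.1 grip 70.7 tz [ 0.08 -1.99 -0.04]
```

Emit:
drive_tool --series '[[[-0.0009,0,0.0004],0,0.005],[[-0.0018,0,0.0009],0,0.005],[[-0.0027,0,0.0013],0,0.005],[[-0.0036,0,0.0017],0,0.005],[[-0.0045,0,0.0021],0,0.005]]'

```text
time_s: 18.6
position: [0.5907, 0.1644, 0.132]
tool_rot: [[0.991, 0.136, 0.015], [0.136, -0.991, 0.001], [0.015, 0.001, -1.0]]
ft_force: [10.6, -0.0, 10.2]
grip_width: 0.0171
gripper_force: 70.6
```

```bash
python3 -c "
from g import *
fr()"
```

```text
F ex,ey,en [13.9 -1.4  4.6] where [88.2 -2.2 38. ] t 18.6 grip 70.6 tz [ 0.18 -1.76  0.  ]
```

Emit:
drive_tool --series '[[[-0.0005,0,0.0002],0,0.005],[[-0.0009,0,0.0004],0,0.005],[[-0.0014,0,0.0006],0,0.005],[[-0.0018,0,0.0009],0,0.005]]'

```text
time_s: 19.0
position: [0.5887, 0.1642, 0.1309]
tool_rot: [[0.991, 0.136, 0.014], [0.136, -0.991, 0.001], [0.014, 0.001, -1.0]]
ft_force: [10.2, 1.0, 11.1]
grip_width: 0.0172
gripper_force: 70.5
```

```bash
python3 -c "
from g import *
fr()"
```

```text
F ex,ey,en [14.1 -0.4  5.5] where [85.9 -2.1 38. ] t 19.0 grip 70.5 tz [ 0.15 -1.55  0.01]
```

Emit:
drive_tool --series '[[[-0.0004,0,0.0002],0,0.005],[[-0.0008,0,0.0004],0,0.005],[[-0.0011,0,0.0005],0,0.005]]'

```text
time_s: 19.3
position: [0.5875, 0.1641, 0.1303]
tool_rot: [[0.991, 0.136, 0.014], [0.136, -0.991, 0.001], [0.014, 0.001, -1.0]]
ft_force: [10.0, 0.1, 9.8]
grip_width: 0.0169
gripper_force: 70.4
```

Emit:
drive_tool --series '[[[-0.0004,0,0.0002],0,0.005],[[-0.0008,0,0.0004],0,0.005],[[-0.0011,0,0.0005],0,0.005]]'

```text
time_s: 19.6
position: [0.5863, 0.164, 0.1297]
tool_rot: [[0.991, 0.136, 0.013], [0.136, -0.991, 0.001], [0.013, 0.001, -1.0]]
ft_force: [9.3, 0.5, 7.9]
grip_width: 0.0169
gripper_force: 70.3
```

Emit:
drive_tool --series '[[[-0.0004,0,0.0003],0,0.005],[[-0.0008,0,0.0005],0,0.005],[[-0.0011,0,0.0007],0,0.005]]'

```text
time_s: 19.9
position: [0.5853, 0.1638, 0.1292]
tool_rot: [[0.991, 0.136, 0.014], [0.136, -0.991, 0.001], [0.014, 0.001, -1.0]]
ft_force: [9.9, 0.5, 10.0]
grip_width: 0.0167
gripper_force: 70.5
```

Emit:
drive_tool --series '[[[-0.0003,0,0.0001],0,0.005],[[-0.0006,0,0.0003],0,0.005]]'

```text
time_s: 20.1
position: [0.5846, 0.1637, 0.1289]
tool_rot: [[0.991, 0.136, 0.013], [0.136, -0.991, 0.001], [0.013, 0.001, -1.0]]
ft_force: [7.8, 0.2, 10.2]
grip_width: 0.0168
gripper_force: 70.5
```

Emit:
drive_tool --series '[[[-0.0003,0,0.0001],0,0.005],[[-0.0006,0,0.0003],0,0.005],[[-0.0009,0,0.0004],0,0.005]]'

```text
time_s: 20.4
position: [0.5836, 0.1635, 0.1283]
tool_rot: [[0.991, 0.136, 0.013], [0.136, -0.991, 0.001], [0.013, 0.001, -1.0]]
ft_force: [8.9, -1.0, 8.8]
grip_width: 0.0172
gripper_force: 70.4
```

Emit:
drive_tool --series '[[[-0.0003,0,0.0001],0,0.005],[[-0.0006,0,0.0003],0,0.005],[[-0.0009,0,0.0004],0,0.005]]'

```text
time_s: 20.7
position: [0.5826, 0.1635, 0.1278]
tool_rot: [[0.991, 0.136, 0.013], [0.136, -0.991, 0.001], [0.013, 0.001, -1.0]]
ft_force: [8.3, 0.5, 8.9]
grip_width: 0.0171
gripper_force: 70.4
```

Emit:
drive_tool --series '[[[-0.0003,0,0.0001],0,0.005],[[-0.0006,0,0.0003],0,0.005],[[-0.0009,0,0.0004],0,0.005]]'

```text
time_s: 21.0
position: [0.5816, 0.1633, 0.1273]
tool_rot: [[0.991, 0.136, 0.012], [0.136, -0.991, 0.001], [0.012, 0.001, -1.0]]
ft_force: [7.9, -0.0, 10.2]
grip_width: 0.0171
gripper_force: 70.4
```

Emit:
drive_tool --series '[[[-0.0003,0,0.0001],0,0.005],[[-0.0006,0,0.0003],0,0.005],[[-0.0009,0,0.0004],0,0.005]]'

```text
time_s: 21.3
position: [0.5815, 0.1633, 0.1273]
tool_rot: [[0.991, 0.136, 0.015], [0.136, -0.991, 0.001], [0.015, 0.001, -1.0]]
ft_force: [10.9, 1.3, 10.4]
grip_width: 0.0175
gripper_force: 70.4
```

```bash
python3 -c "
from g import *
np.set_printoptions(precision=1,suppress=True)
fr();prof()
d,L,w=lids('top',0);cv2.imwrite('pics/f.png',cv2.resize(d['img'][120:225,130:270,::-1],None,fx=5,fy=5,interpolation=cv2.INTER_CUBIC))" | grep -v ' -$' | egrep -v "^(220|240)"
```

```text
F ex,ey,en [14.4 -0.2  4.6] where [77.8 -2.  37.9] t 21.3 grip 70.4 tz [ 0.3 -1.8  0. ]
scene lid x range [ 21.6 145.2] y [-41.5  36.9]
80 70 16.534236337617756 39 51.569144602111145
100 123 17.14663206266125 58 49.93718660389672
neigh bar ((84.84355163574219, 77.18258666992188), (20.33721351623535, 34.200496673583984), 88.63898468017578) top 49.77980736646375
neigh bar ((65.68151092529297, -85.92717742919922), (20.561996459960938, 72.48025512695312), 85.48485565185547) top 51.18827516407676
top lid x range [21.  60.6] y [-41.   41.3]
neigh bar ((52.76850891113281, 79.33838653564453), (35.27231216430664, 18.307199478149414), 6.378428936004639) top 51.62944600415192
neigh bar ((65.21942901611328, -81.74397277832031), (70.7525863647461, 17.15593910217285), 0.3288404941558838) top 52.05277621841128
```

View pics/f.png

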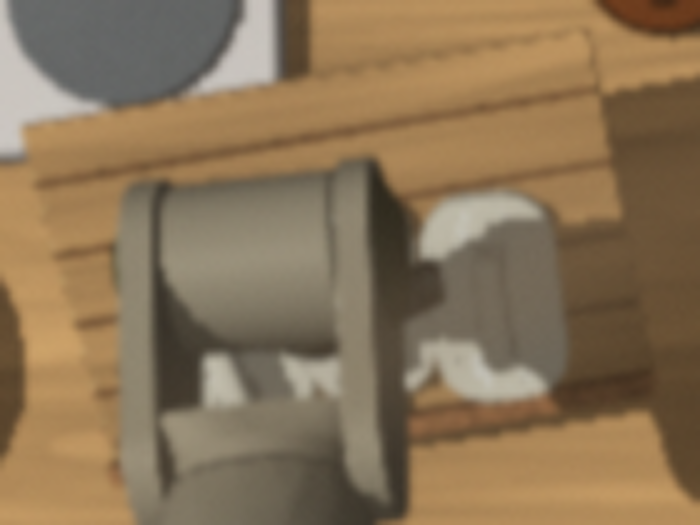

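The last 1 mm step moved the lid only 0.1 mm and the force rose 3 N, well under the batten's 8 N. So the lid has met the batten at about 13 mm up the slope. I'll unload a little and release.

Emit:
drive_tool --series '[[[0.0006,0,-0.0004],0,0.005],[[0.0012,0,-0.001],0,0.005],[[0.0012,0,-0.001],0,0.005]]'

```text
time_s: 21.75
position: [0.5816, 0.1634, 0.1273]
tool_rot: [[0.991, 0.136, 0.011], [0.136, -0.991, 0.001], [0.011, 0.001, -1.0]]
ft_force: [8.2, -0.0, 5.6]
grip_width: 0.0168
gripper_force: 69.9
```

```bash
python3 -c "
from g import *
fr()"
```

```text
F ex,ey,en [ 9.7 -1.1  1.5] where [77.8 -1.9 37.9] t 21.75 grip 69.9 tz [ 0.2  -1.33  0.01]
```

Emit:
drive_tool --series '[[[0.0005,0,0],0,0.005],[[0.001,0,0],0,0.005],[[0.001,0,0],0,0.005],[[0.001,0,0],0,0.02],[[0.001,0,0],0,0.024],[[0.001,0,0],0,0.03],[[0.001,0,0],0,0.036],[[0.001,0,0],0,0.036],[[0.001,0,0],0,0.036]]'

```text
time_s: 22.65
position: [0.579, 0.1634, 0.1244]
tool_rot: [[0.991, 0.137, -0.0], [0.137, -0.991, -0.0], [-0.0, -0.0, -1.0]]
ft_force: [0.4, -0.4, 0.1]
grip_width: 0.0364
gripper_force: 0.0
```

```bash
python3 -c "
from g import *
fr()"
```

```text
F ex,ey,en [ 0.3 -0.4 -0. ] where [74.3 -1.5 36.4] t 22.65 grip 0.0 tz [-0.04 -0.05  0.01]
```

Clear of the lid. I'll rise straight up, back away and inspect.

Emit:
drive_tool --series '[[[0,0,-0.01],0,0.036],[[0,0,-0.025],0,0.036],[[0,0,-0.05],0,0.036],[[0,0,-0.09],0,0.036],[[0,0,-0.13],0,0.036],[[-0.04,0,-0.15],0,0.036],[[-0.08,0.03,-0.16],0,0.036],[[-0.11,0.07,-0.16],0,0.036],[[-0.13,0.11,-0.16],0,0.036],[[-0.14,0.15,-0.16],0,0.036],[[-0.14,0.19,-0.16],0,0.036],[[-0.14,0.22,-0.16],0,0.036],[[-0.14,0.22,-0.16],0,0.036],[[-0.14,0.22,-0.16],0,0.036],[[-0.14,0.22,-0.16],0,0.036]]'

```text
time_s: 24.15
position: [0.4703, -0.0728, 0.2849]
tool_rot: [[0.99, 0.138, 0.0], [0.138, -0.99, 0.0], [0.0, 0.0, -1.0]]
ft_force: [0.3, -0.6, -0.5]
grip_width: 0.036
gripper_force: 0.0
```

```bash
python3 - <<'E'
from g import *
np.set_printoptions(precision=1,suppress=True)
for n in('top','scene'):
    d,L,w=lids(n,0)
    for y0 in(76,-3,-80):
        for nm,lo,hi in(('bar',41,58),('slab',7,20)):
            hw=38 if nm=='slab' and 0 else (25 if nm=='bar' else 39)
            q=L[w&(L[...,2]>lo)&(L[...,2]<hi)&(abs(L[...,1]-y0)<hw)&(L[...,0]>-10)&(L[...,0]<170)]
            A=np.c_[q[:,:2],np.ones(len(q))];
            c=np.linalg.lstsq(A,q[:,2],rcond=None)[0] if len(q)>9 else 0
            print(n,y0,nm,len(q),cv2.minAreaRect(q[:,:2].astype(np.float32)),'z',np.median(q[:,2]),'x',np.percentile(q[:,0],[1,99]),'slopes deg',np.degrees(c[:2]))
    if n=='top':cv2.imwrite('pics/g.png',cv2.resize(d['img'][120:225,130:270,::-1],None,fx=5,fy=5,interpolation=cv2.INTER_CUBIC))
    else:cv2.imwrite('pics/i.png',cv2.resize(d['img'][130:270,290:450,::-1],None,fx=4,fy=4,interpolation=cv2.INTER_CUBIC))
E
```

```text
top 76 bar 143 ((64.81897735595703, 81.05619812011719), (71.79196166992188, 18.84220314025879), 7.079826354980469) z 48.72181875137467 x [31.2 99.7] slopes deg [0.  7.7]
top 76 slab 751 ((65.23235321044922, 76.01742553710938), (77.96967315673828, 130.777587890625), 89.94757843017578) z 14.77725300129209 x [  3.5 128.9] slopes deg [0.  0.4]
top -3 bar 140 ((80.31704711914062, -1.7128076553344727), (18.595613479614258, 71.02022552490234), 89.96260070800781) z 48.521911971044354 x [ 45.6 115.4] slopes deg [-1.1 -1.8]
top -3 slab 796 ((80.29896545410156, -3.0136260986328125), (131.9294891357422, 77.95574951171875), 0.008218342438340187) z 14.640228776235006 x [ 18.6 144.5] slopes deg [0.5 0.2]
top -80 bar 139 ((65.63807678222656, -83.2860107421875), (17.956584930419922, 71.17507934570312), 86.14007568359375) z 47.77764028976685 x [ 31.  100.1] slopes deg [-0.2  2.2]
top -80 slab 760 ((64.75308227539062, -79.84445190429688), (131.57144165039062, 77.5040283203125), 0.1892906129360199) z 14.422362273318178 x [  2.9 129.1] slopes deg [0.3 0.4]
scene 76 bar 112 ((67.5230712890625, 74.94397735
[... 315 characters left out ...]
ar 118 ((82.39724731445312, -4.8669023513793945), (19.60154914855957, 70.64933013916016), 89.98210906982422) z 47.66075180333037 x [ 47.8 116.8] slopes deg [-1.6 16. ]
scene -3 slab 455 ((76.14571380615234, -3.0101585388183594), (77.15278625488281, 141.63963317871094), 89.5444564819336) z 15.895348437608853 x [ 14.4 145.5] slopes deg [-0.9  0.7]
scene -80 bar 119 ((64.71397399902344, -86.9793701171875), (20.427797317504883, 74.18614196777344), 86.75080108642578) z 48.25244309489426 x [ 28.9 101. ] slopes deg [-0.4 11.1]
scene -80 slab 496 ((64.9190444946289, -79.94532775878906), (137.51422119140625, 77.8896484375), 0.0333104133605957) z 15.6315187604283 x [ -1.6 131.3] slopes deg [-0.9  0.2]
```

View pics/g.png

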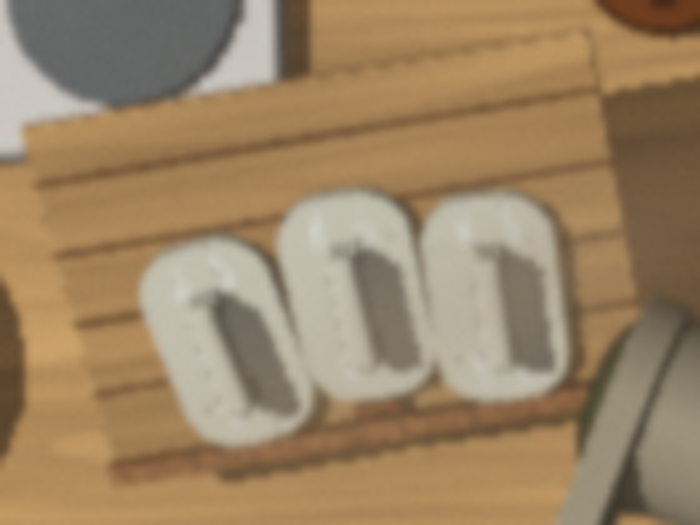

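View pics/i.png

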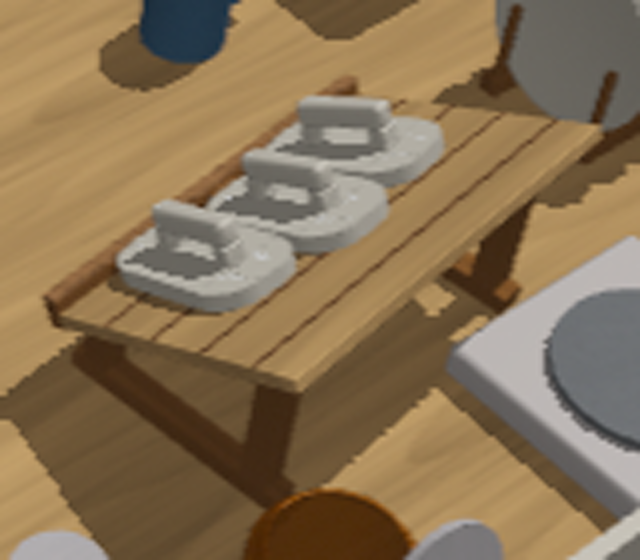

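The pictures show the lid flat and square between its neighbours at (355,295) in the top crop. The batten is visible directly under its lower edge at (383,402), and both neighbours are flat against the lip. Handing in.

```bash
python3 -c "
from rig import env
print(env.close_job())"
```

```text
the job is handed in; nothing more can be done
None
```

The lid lies flat and square in the middle place, its lower edge against the batten, which I felt as about a 3 N rise and then stopped; both neighbours are flat on the lip, though the left one turned about 7°, and the job is handed in at about 24 s.

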